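Set the suction wheel to the green mark and start the pump

ROBOT

A 7-joint arm with a two-finger parallel gripper is mounted at the origin on a cart in front of the work surface, level with it; the furniture and walls round the work are solid. World frame = base frame: x ahead of the robot, y to its left, z up, the work surface at z = 0. Lengths are in m, angles in rad, forces in N, time in s.
With the tool pointing down it reaches from about 0.4 to 0.85 m from the base axis. Payload 4.4 kg.
Tool frame: the origin (TCP) lies at the very end of the fingers, on their centre line; the grasp point (between the pads) lies 19 mm behind it; x points along the fingers, y is the direction in which the jaws open and shut, and the axes are right-handed (so a half turn about x gives the same grasp; the last joint's range is limited). The gripper opens to 94 mm and grips with 3 to 60 N. Pads are 16 mm wide; open, the fingers measure 119 mm over their backs; the gripper's body (75 mm by 177 mm) begins 78 mm behind the grasp point.
Start: joints at [-1.382, 0.628, 0.038, 1.517, -0.027, 0.996, -0.02], TCP at [0.164, 0.629, 0.205] pointing down, gripper open.
Joint ranges: [-3.06, 3.06], [-0.37, 2.12], [-1.25, 1.32], [0.18, 2.47], [-1.1, 4.24], [0.23, 1.98], [-2.94, 2.94]. Speed limits (rad/s): [2.57, 2.57, 3.14, 3.14, 3.14, 3.14, 3.14].

INTERFACE

Orientations are given as a 3x3 rotation matrix whose columns are the frame's x, y, z axes.
In Python, from bench import telemetry, vision, ticket, finder gives the robot as it stands. The module is installed in compiled form; this text tells all that it offers.
- The arm moves only by the tool jog_arm, never from a script. Its argument "targets" is a list of rows, each an object of numbers: "x", "y", "z": the shift along the tool's x, y, z in units of 40 mm (1.0 is 40 mm); "twist": the turn about the tool's x in units of 6 degrees (1.0 is 6 degrees). In form: [{"x": .., "y": .., "z": .., "twist": ..}, ...]. A call has 1 to 12 rows; each row shifts and turns the pose as measured when the row begins, along the tool's axes as they then stand; what a row does not reach is not made up. A row lasts 1/12 s, in which the tool goes at most 41.7 mm and 7.16 degrees, less where a joint would pass 70% of its speed; a pose out of reach is approached as far as the arm can. A call is refused whole if a number of a shift passes 1 or a number of a turn 1, either way. A call with a gripper value outside its range is refused whole. "hand" is the closure, from -1 (fully open) to 1 (shut), set as the call begins (left out, the last holds). The fingers move at their own pace and stop on an object; "squeeze" is the grip in N (left out, the last holds). Time passes only in rows, so rows that do not move let the fingers close. It gives the time, the measured TCP pose, the force and the opening at its end, in the units of the state.
- telemetry.read_state(): the state, without advancing time (a new reading comes with each control period).
- vision.camera(name): name is "scene" or "top"; returns a dict with "image" (384x512x3 uint8, red, green, blue), "intrinsics" (3x3 intrinsics, pixels), "R" (3x3) and "t" (3): a world point X has camera coordinates R X + t. Camera axes: x right, y down, z forward; pixel columns grow to the right and rows downward; lengths in m; the calibration is good to about 2 mm. A picture is of the moment at which its call begins. There is no depth.
- ticket.hand_in(): hands the job in, once; it reports no verdict.
Trained networks look in the newest picture that a camera, given by its name, has taken for a name from the list of things; names that differ only in an ending like _2 or _b are one class to them, and where a whole thing is asked for, a point or a joint stands for the part that bears it (a point fixed in the world has none). Each returns a list of dicts, best first, with "conf" (0 to 1); they miss things now and then, are a little off and sometimes report something else, mostly with a low value. They report only what shows in the picture. A call takes as long as a camera call.
- finder.find_in(query, camera): "centre" ([column, row] in pixels, amid what is visible of it).
- finder.outline_of(query, camera): "pixels" (384x512 bool, what is visible of it) and "centre" ([column, row] in pixels, amid what is visible of it).
The state is a dict: "clock": time; "q": joint angles; "joint_velocities": joint speeds; "effort": joint torques, N m; "position": TCP position; "ee_rot": TCP orientation; "contact_force": force on the tool from outside, world axes, zero at the start; "ft_torque": the same for the moment, N m; "opening": finger opening in m.
Only numpy, scipy, OpenCV 4.12 (cv2) and the standard library are available. Lean on these libraries where they do the work, as an engineer would, in place of code of your own. Each camera call takes 0.05 s, during which the arm holds its last target.

TASK

With a fingertip, gently roll the knurled thumbwheel of the suction pump away from you until it clicks into the detent where the gauge needle points at the green mark, and take the finger off it. Then press the blue start button fully down and let it go. Only touch and press: do not take the wheel between the fingers, and leave the loose things on the cart where they stand.

Things in the scene. Friction and masses are not known exactly. Their poses are not given: they have to be found in the camera images.
- pump_unit: White and grey pump box fixed to the cart top, 130 (x) by 200 mm (y), flat panel 70 mm high. Origin: centre of its underside. z up, x away from its louvred front; it may stand turned. On the panel at x = 0: black knurled wheel at y = +62 mm, round white gauge with red needle (70 mm across, 78 mm high) at y = -8 mm, blue button at y = -72 mm.
- wheel_top (a point): Highest point of the wheel's rim, 84 mm up, fixed to the box. Wheel: black, 60 mm across, 22 mm wide, axle along the box's y and rigidly borne, 14 mm proud of its slot (lip 2.5 mm). It is turned by friction: a fingertip pressed on top with 5 to 10 N (friction about 1) and moved along the box's x drags it round, 18.8 mm of rim per click; leaving a detent takes about 2 N at the rim.
- wheel (a joint): Angle of the wheel, rad; grows as its top moves along the box's +x. Detents at 0, 0.63, 1.26, 1.88, 2.51; let go in between, it snaps into the nearer one. The needle turns with it, clockwise from above by the same angle; the wide green mark is the third detent, 1.26 (needle along the box's +x), red the fifth. Starts at or between the first two: one or two clicks needed.
- wheel_axis (a point): Middle of the wheel's axle, 54 mm above the surface; turns with the wheel.
- start_button_top (a point): Middle of the top of the blue start button, 26 mm across, in a black housing on the panel at the -y end of the box. It is pressed straight down.
- start_button (a joint): Travel of the start button, m: 0 up, 0.006 fully down, which takes about 5 N; a spring brings it back.
- cotton_jar: Clear jar with cotton and a red lid, 75 mm across, 94 mm high, standing loose at the left. Origin at its base. Leave alone. Beyond it, 0.4 to 0.5 m left of the middle, and likewise on the right, a bent steel tube rail of the cart rises to 250 mm above the surface: pass over it well clear.
- gauze_pack: White and blue flat gauze pack, 68x104x12 mm, loose at the right. Leave alone.
- dropper_bottle: Amber dropper bottle with black bulb, 34 mm across, 102 mm high, loose at the right rear. Leave alone.
- med_cup_1: Clear medicine cup upside down, 41 mm across, 34 mm high, loose at the right front. Leave alone.
- syringe_0: Syringe with teal needle cap, 32x132x15 mm, lying loose at the front. Leave alone.
- small_vial_1: Small white vial with blue cap, 23 mm across, 41 mm high, loose at the left front. Leave alone.
- vial_needle: Small vial with a needle standing in it, 27 mm across, 110 mm high, loose at the rear. Leave alone.
- forceps_1: Steel forceps, 13x115x10 mm, lying loose at the right. Leave alone.

How it is judged:
On the way, in this order (a step that is already met when the one before it is completed fails the run):
1. the wheel rests in the green detent with no finger on it (value of joint wheel between 1.1 and 1.41 rad and contact force between the fingers and wheel below 0.3 N), for 0.3 s.
2. the start button is pressed fully down (value of joint start_button above 0.0045 m and value of joint wheel between 1.1 and 1.41 rad), for 0.05 s.
At the end, for the whole second after the job is handed in: The wheel rests in the third detent (1.26 rad, within 0.15), the needle at the green mark, and the start button, once pressed fully down, is up again (value of joint wheel between 1.1 and 1.41 rad and value of joint start_button below 0.0015 m); the robot touches nothing.
It fails at once if the start button is pressed while the wheel is not at the green mark (value of joint start_button above 0.003 m and (value of joint wheel below 1 rad or value of joint wheel above 1.5 rad)).
It fails at once if the wheel is taken between the fingers (grasp point close to its axle) instead of touched with the tip (distance between the grasp point and wheel_axis below 0.036 m).
It fails at once if wheel or button is pressed harder than 40 N (contact force between the fingers and wheel above 40 N or contact force between the fingers and pump_unit above 40 N).
It fails at once if one of the loose things around the pump is moved more than 20 mm or lifted (distance of any of cotton_jar, gauze_pack, dropper_bottle, med_cup_1, syringe_0, small_vial_1, vial_needle, forceps_1 from where it was at the start of the episode above 0.02 m).
It also fails if it takes over 58 s, if anything falls off the work surface, if the arm or the gripper's body presses on something with over 40 N, if the wrist force passes 120 N, or if a joint passes its speed limit or range.

## Working session

There is one attempt and no reset: what is moved stays moved. The work goes in short steps, Python scripts to look and compute and a tool call to move; the robot and the scene stay as the last step left them, time stands still between calls to the robot, and variables do not carry over. Pictures are saved under pics/ and viewed, and the job is handed in when it is done.

Besides the shell and the picture viewer there is one more tool, called after "Request:" as name(argument=value, ...), one argument or row to a line, values as JSON. jog_arm: Moves the arm, as the interface text tells. Its arguments: {"type":"object","properties":{"targets":{"type":"array","items":{"type":"object","properties":{"x":{"type":"number"},"y":{"type":"number"},"z":{"type":"number"},"twist":{"type":"number"}}}},"hand":{"type":"number"},"squeeze":{"type":"number"}},"required":["targets"]}

```bash
mkdir -p pics; cat > h.py <<'E'
import numpy as np, cv2
from bench import telemetry, vision, ticket, finder
def ray(c,px,z):
    K=np.array(c["intrinsics"]);R=np.array(c["R"]);t=np.array(c["t"])
    o=-R.T@t; d=R.T@np.linalg.solve(K,[px[0],px[1],1]); return o+d*(z-o[2])/d[2]
def proj(c,X):
    p=np.array(c["intrinsics"])@(np.array(c["R"])@np.array(X)+np.array(c["t"])); return p[:2]/p[2]
def save(c,n,crop=None,f=1):
    im=cv2.cvtColor(c["image"],cv2.COLOR_RGB2BGR)
    if crop: im=im[crop[1]:crop[3],crop[0]:crop[2]]
    cv2.imwrite("pics/"+n,cv2.resize(im,None,fx=f,fy=f,interpolation=cv2.INTER_CUBIC))
E
python3 - <<'E'
from h import *
s=telemetry.read_state(); print(s)
for n in("scene","top"):
    c=vision.camera(n); save(c,n+"0.png",f=1.5); print(n,-np.array(c["R"]).T@c["t"])
    for q,z in(("pump_unit",.07),("wheel_top",.084),("wheel",.08),("start_button_top",.08),("start_button",.08),("wheel_axis",.054)):
        for r in finder.find_in(q,n)[:2]: print(q,r["conf"],r["centre"],ray(c,r["centre"],z))
E
```

```text
{'clock': 0.0, 'q': array([-1.38179334,  0.62927965,  0.03845605,  1.51836526, -0.02699478,
        0.99628167, -0.02000866]), 'joint_velocities': array([ 0.00080894,  0.00125497, -0.00093374,  0.00090417,  0.0010179 ,
        0.00038208,  0.00032641]), 'effort': array([ 1.08200032e-05, -5.49736905e+01,  1.14357054e+00, -1.86635399e+01,
       -5.21765370e-02,  2.38061941e-02,  1.70646422e-04]), 'position': array([0.16365152, 0.62838175, 0.20459833]), 'ee_rot': array([[-4.25622042e-04,  2.52070981e-01,  9.67708654e-01],
       [-1.76497882e-03,  9.67707045e-01, -2.52071338e-01],
       [-9.99998352e-01, -1.81527240e-03,  3.30224951e-05]]), 'contact_force': array([-0.03570512, -0.5747302 ,  0.92749211]), 'ft_torque': array([-0.02213572,  0.01564104, -0.01133661]), 'opening': 0.09431690274981012}
scene [-0.21089098  0.58826247  0.526917  ]
wheel_top 0.55 [243.2, 217.7] [0.44693447 0.13009483 0.084     ]
wheel 0.45 [223.7, 209.1] [0.52311979 0.13867607 0.08      ]
start_button_top 0.5 [230.2, 182.7] [0.65742021 0.02770222 0.08      ]
start_button_top 0.38 [264.2, 197.9] [0.50818626 0.01389098 0.08      ]
wheel_axis 0.54 [217.8, 206.7] [0.58870128 0.117524   0.054     ]
wheel_axis 0.37 [230.5, 184.7] [0.69392628 0.00335591 0.054     ]
top [0.48876671 0.00940912 1.20698244]
pump_unit 0.88 [232.7, 202.6] [0.51626058 0.07615585 0.07      ]
wheel_top 0.76 [233.9, 198.3] [0.5288972  0.07202903 0.084     ]
start_button_top 0.45 [254.8, 206.5] [0.50557985 0.00881028 0.08      ]
start_button 0.58 [255.6, 205.9] [0.50743167 0.00643764 0.08      ]
start_button 0.43 [299.4, 245.8] [ 0.39052595 -0.12711051  0.08      ]
wheel_axis 0.47 [214.3, 193.8] [0.5426631  0.13440924 0.054     ]
```

View pics/scene0.png

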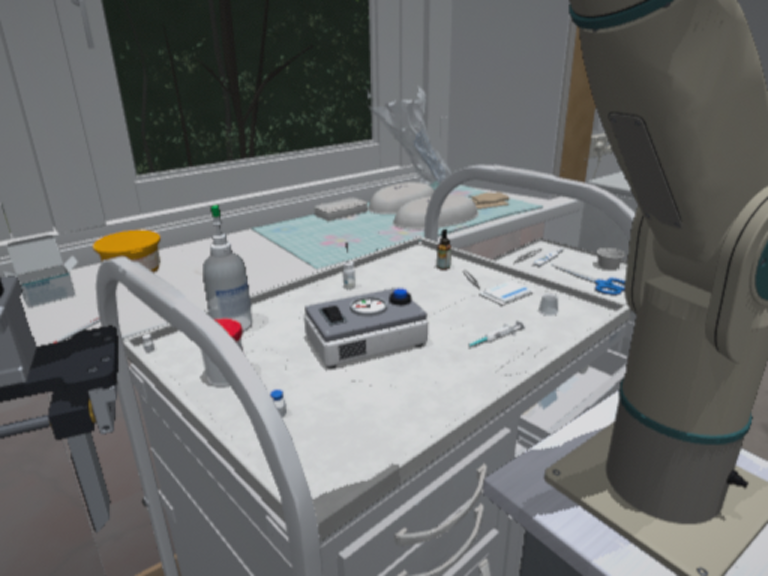

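View pics/top0.png

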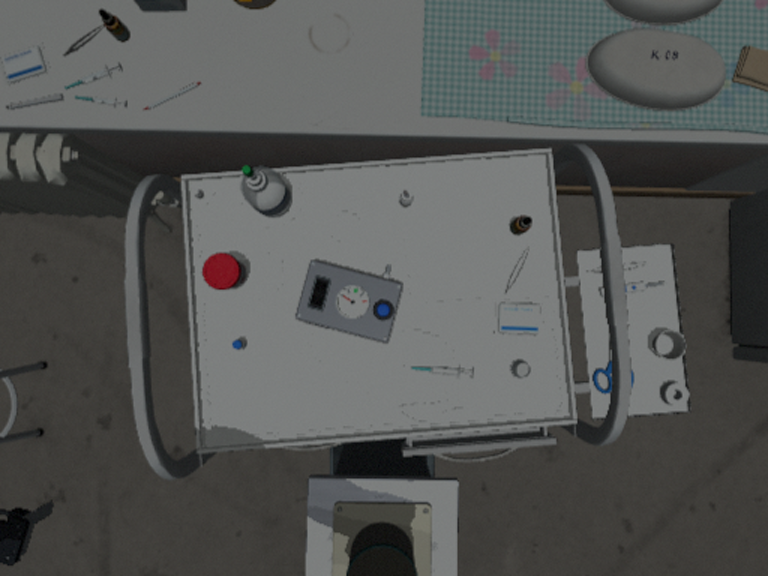

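```bash
python3 - <<'E'
from h import *
c=vision.camera("top"); save(c,"topz.png",(180,150,300,250),6)
c=vision.camera("scene"); save(c,"scenez.png",(180,150,300,250),6)
E
```

```text
(no output)
```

View pics/topz.png

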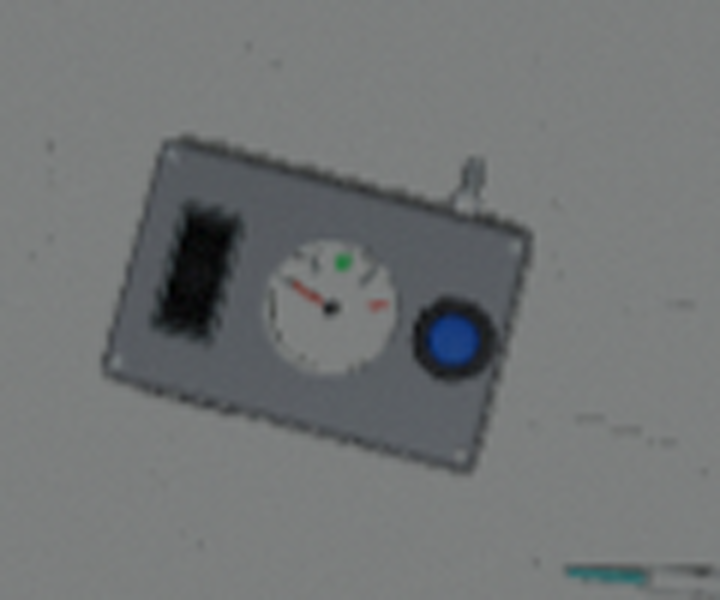

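View pics/scenez.png

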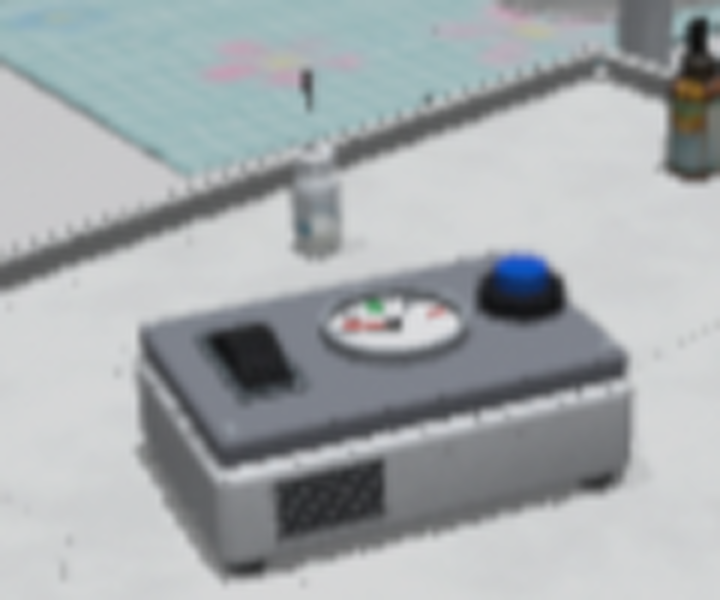

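```bash
python3 - <<'E'
from h import *
from scipy.optimize import least_squares
c=vision.camera("top"); im=c["image"].astype(int)
sub=lambda z:np.array([180+(z[0]+.5)/6-.5,150+(z[1]+.5)/6-.5])
pts=[((165,140),(.065,.1,.07)),((530,232),(.065,-.1,.07)),((470,472),(-.065,-.1,.07)),((105,375),(-.065,.1,.07)),((331,307),(0,-.008,.078))]
O=np.array([sub(p[0]) for p in pts]);B=np.array([p[1] for p in pts])
def tw(p,b):
    cs,sn=np.cos(p[2]),np.sin(p[2]); b=np.atleast_2d(b); return np.c_[p[0]+cs*b[:,0]-sn*b[:,1],p[1]+sn*b[:,0]+cs*b[:,1],b[:,2]]
f=lambda p:np.concatenate([proj(c,x)-o for x,o in zip(tw(p,B),O)])
r=least_squares(f,[.5,.06,-.25]);print(r.x,f(r.x).round(2))
p=r.x
# green/red/blue centroids
R,G,Bl=im[...,0],im[...,1],im[...,2]
roi=np.zeros(R.shape,bool);roi[185:215,220:250]=1
def cen(m,w):
    y,x=np.nonzero(m); return np.average(np.c_[x,y],axis=0,weights=w[m]),m.sum()
m=(G-R>30)&(G-Bl>15)&roi;g=cen(m,G-R);print("green",g,ray(c,g[0],.078))
m=(R-G>30)&roi;print(np.argwhere(m).tolist())
ys=(R-G)
m1=m.copy();m1[:,236:]=0;n=cen(m1,R-G);print("needle",n,ray(c,n[0],.078))
roi2=np.zeros(R.shape,bool);roi2[190:220,240:270]=1
m=(Bl-R>40)&roi2;b=cen(m,Bl-R);print("btn",b,ray(c,b[0],.088))
print("wheel_top",tw(p,[0,.062,.084]),"btn",tw(p,[0,-.072,.088]),"gauge",tw(p,[0,-.008,.078]))
gc=tw(p,[0,-.008,.078])[0]
for q in(g,n):
    d=ray(c,q[0],.078)-gc; print("ang rel box x",np.degrees(np.arctan2(d[1],d[0])-p[2]))
c2=vision.camera("scene")
for b in ([0,.062,.084],[0,-.072,.088],[0,-.008,.078],[-.065,.1,.07],[-.065,-.1,.07],[.065,.1,.07],[-.065,.1,0]):
    print(b,((proj(c2,tw(p,b)[0])-[180,150])*6).round(0))
for q,z in(("cotton_jar",.09),("small_vial_1",.04),("vial_needle",.04),("syringe_0",.01)):
    vision.camera
    for r in finder.find_in(q,"top")[:1]: print(q,r["conf"],ray(c,r["centre"],z))
E
```

```text
[ 0.52332526  0.07702128 -0.23108447] [-1.01 -1.42  1.7  -0.51  1.14  1.   -1.96  0.78  0.13  0.09]
green (array([236.65940054, 193.15531335]), np.int64(7)) [0.54481941 0.06438677 0.078     ]
[[197, 229], [198, 230], [199, 231], [199, 232], [200, 242], [200, 243], [201, 242]]
needle (array([230.50310559, 198.23602484]), np.int64(4)) [0.52910383 0.08261349 0.078     ]
btn (array([255.0092682, 206.260475 ]), np.int64(60)) [0.50618807 0.00820318 0.088     ]
wheel_top [[0.53752532 0.13737324 0.084     ]] btn [[0.50683486 0.00693514 0.088     ]] gauge [[0.52149299 0.06923393 0.078     ]]
ang rel box x 1.5013121154329023
ang rel box x 73.60718521432483
[0, 0.062, 0.084] [246. 334.]
[0, -0.072, 0.088] [519. 269.]
[0, -0.008, 0.078] [392. 315.]
[-0.065, 0.1, 0.07] [214. 447.]
[-0.065, -0.1, 0.07] [639. 349.]
[0.065, 0.1, 0.07] [124. 320.]
[-0.065, 0.1, 0] [224. 589.]
cotton_jar 0.59 [0.57361107 0.32726817 0.09      ]
small_vial_1 0.63 [0.43116497 0.31130009 0.04      ]
vial_needle 0.4 [ 0.75264115 -0.037143    0.04      ]
syringe_0 0.74 [ 0.38648201 -0.14416439  0.01      ]
```

Request:
jog_arm(
  targets=[
    {"x":-1},
    {"x":-1},
    {"x":-1},
    {"x":-1},
    {"x":-1},
    {"x":-0.6},
  ],
  hand=1,
  squeeze=10,
)

```text
invalid input at $.targets[0]: expected keys x, y, z, twist
```

Request:
jog_arm(
  targets=[
    {"x":-1,"y":0,"z":0,"twist":0},
    {"x":-1,"y":0,"z":0,"twist":0},
    {"x":-1,"y":0,"z":0,"twist":0},
    {"x":-1,"y":0,"z":0,"twist":0},
    {"x":-1,"y":0,"z":0,"twist":0},
    {"x":-0.6,"y":0,"z":0,"twist":0},
  ],
  hand=1,
  squeeze=10,
)

```text
clock: 1.6
position: [0.1627, 0.625, 0.4306]
ee_rot: [[-0.004, 0.252, 0.968], [-0.018, 0.968, -0.252], [-1.0, -0.019, 0.001]]
contact_force: [0.4, -0.2, 0.2]
opening: 0.0575
```

Request:
jog_arm(
  targets=[
    {"x":0,"y":-0.6,"z":0.75,"twist":0},
    {"x":0,"y":-0.6,"z":0.75,"twist":0},
    {"x":0,"y":-0.6,"z":0.75,"twist":0},
    {"x":0,"y":-0.6,"z":0.75,"twist":0},
    {"x":0,"y":-0.6,"z":0.75,"twist":0},
    {"x":0,"y":-0.6,"z":0.75,"twist":0},
    {"x":0,"y":-0.6,"z":0.75,"twist":0},
    {"x":0,"y":-0.6,"z":0.75,"twist":0},
    {"x":0,"y":-0.6,"z":0.75,"twist":0},
    {"x":0,"y":-0.6,"z":0.75,"twist":0},
  ],
)

```text
clock: 2.43
position: [0.3962, 0.3171, 0.4388]
ee_rot: [[-0.002, 0.232, 0.973], [0.005, 0.973, -0.232], [-1.0, 0.004, -0.003]]
contact_force: [0.9, 1.1, -0.0]
opening: 0.0009
```

Request:
jog_arm(
  targets=[
    {"x":0.2,"y":-0.59,"z":0.71,"twist":0},
    {"x":0.2,"y":-0.59,"z":0.71,"twist":0},
    {"x":0.2,"y":-0.59,"z":0.71,"twist":0},
    {"x":0.2,"y":-0.59,"z":0.71,"twist":0},
    {"x":0.2,"y":-0.59,"z":0.71,"twist":0},
    {"x":0.2,"y":-0.59,"z":0.71,"twist":0},
    {"x":0,"y":0,"z":0,"twist":0},
  ],
)

```text
clock: 3.02
position: [0.5378, 0.1213, 0.3902]
ee_rot: [[0.006, 0.243, 0.97], [0.005, 0.97, -0.243], [-1.0, 0.006, 0.004]]
contact_force: [-0.4, -1.2, 0.1]
opening: 0.0002
```

```bash
python3 - <<'E'
from h import *
c=vision.camera("top"); save(c,"top1.png",(180,120,320,250),5)
c=vision.camera("scene"); save(c,"scene1.png",(130,60,320,250),4)
s=telemetry.read_state();print(s["position"],s["contact_force"])
E
```

```text
[0.53536864 0.12815005 0.39132279] [-0.48160082  0.73446357 -0.24151004]
```

View pics/scene1.png

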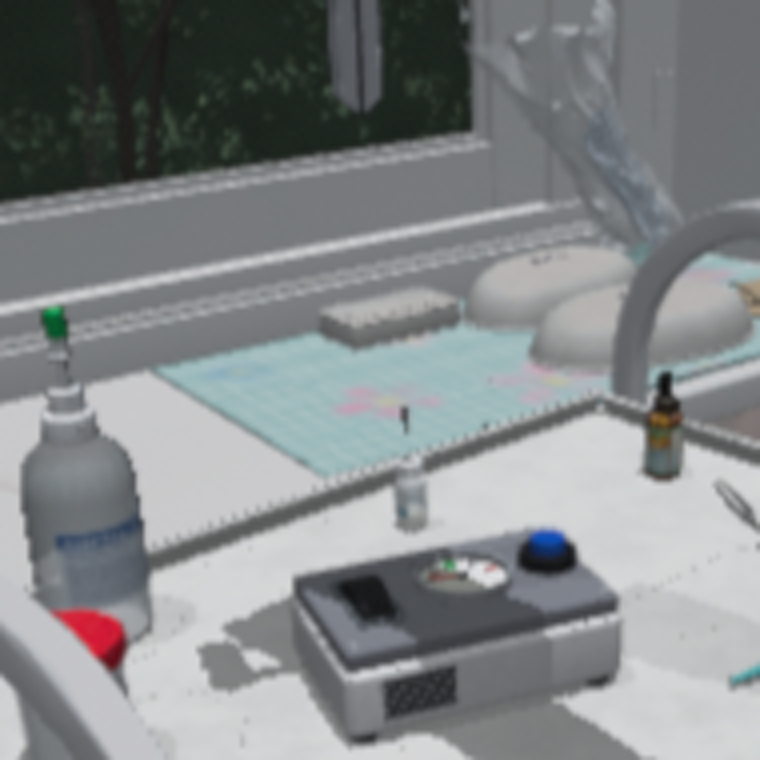

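Request:
jog_arm(
  targets=[
    {"x":0.7,"y":0.12,"z":-0.1,"twist":0},
    {"x":0.9,"y":0.12,"z":-0.1,"twist":0},
    {"x":0.9,"y":0,"z":0,"twist":0},
    {"x":0.9,"y":0,"z":0,"twist":0},
    {"x":0.9,"y":0,"z":0,"twist":0},
    {"x":0.9,"y":0,"z":0,"twist":0},
    {"x":0.7,"y":0,"z":0,"twist":0},
    {"x":0.4,"y":0,"z":0,"twist":0},
    {"x":0,"y":0,"z":0,"twist":0},
    {"x":0,"y":0,"z":0,"twist":0},
  ],
)

```text
clock: 3.95
position: [0.529, 0.167, 0.1369]
ee_rot: [[0.015, 0.211, 0.977], [0.029, 0.977, -0.211], [-0.999, 0.031, 0.008]]
contact_force: [1.7, -0.3, -0.0]
opening: 0.0007
```

```bash
python3 - <<'E'
from h import *
c=vision.camera("scene"); save(c,"scene2.png",(170,130,300,250),6)
s=telemetry.read_state();print(s["position"],s["contact_force"],((proj(c,s["position"])-[170,130])*6))
for b in([.529,.139,.084],[.5375,.1374,.084]):print((proj(c,b)-[170,130])*6)
E
```

```text
[0.52903926 0.16723182 0.13725313] [-0.49487143  0.10245605 -0.23144853] [251.07487964 369.35904861]
[313.83615624 461.93526855]
[306.47538724 454.05702348]
```

View pics/scene2.png

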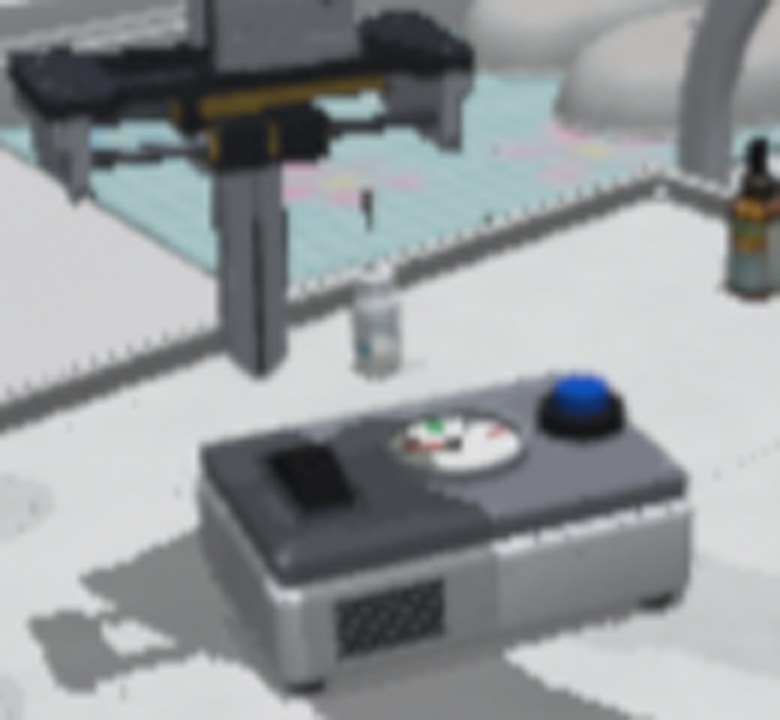

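```bash
python3 - <<'E'
from h import *
p=[ 0.52332526,0.07702128,-0.23108447]
c2=vision.camera("scene")
cs,sn=np.cos(p[2]),np.sin(p[2])
def w(b): return [p[0]+cs*b[0]-sn*b[1],p[1]+sn*b[0]+cs*b[1],b[2]]
im=cv2.cvtColor(c2["image"],cv2.COLOR_RGB2BGR)[130:250,170:300]
im=cv2.resize(im,None,fx=6,fy=6,interpolation=cv2.INTER_CUBIC)
def P(b): return tuple(int(v) for v in ((proj(c2,w(b))-[170,130]+.5)*6))
for y in(.051,.073):
    a=[P((.03*np.sin(t),y,.054+.03*np.cos(t))) for t in np.linspace(-1,1,15)]
    cv2.polylines(im,[np.array(a)],False,(0,255,255),1)
a=[P((x,y,.07)) for x,y in((.065,.1),(.065,-.1),(-.065,-.1),(-.065,.1))]
cv2.polylines(im,[np.array(a)],True,(0,255,0),1)
a=[P((.035*np.cos(t),-.008+.035*np.sin(t),.078)) for t in np.linspace(0,6.28,30)]
cv2.polylines(im,[np.array(a)],True,(255,0,255),1)
a=[P((.013*np.cos(t),-.072+.013*np.sin(t),.088)) for t in np.linspace(0,6.28,30)]
cv2.polylines(im,[np.array(a)],True,(0,0,255),1)
cv2.imwrite("pics/ov.png",im)
E
```

```text
(no output)
```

View pics/ov.png

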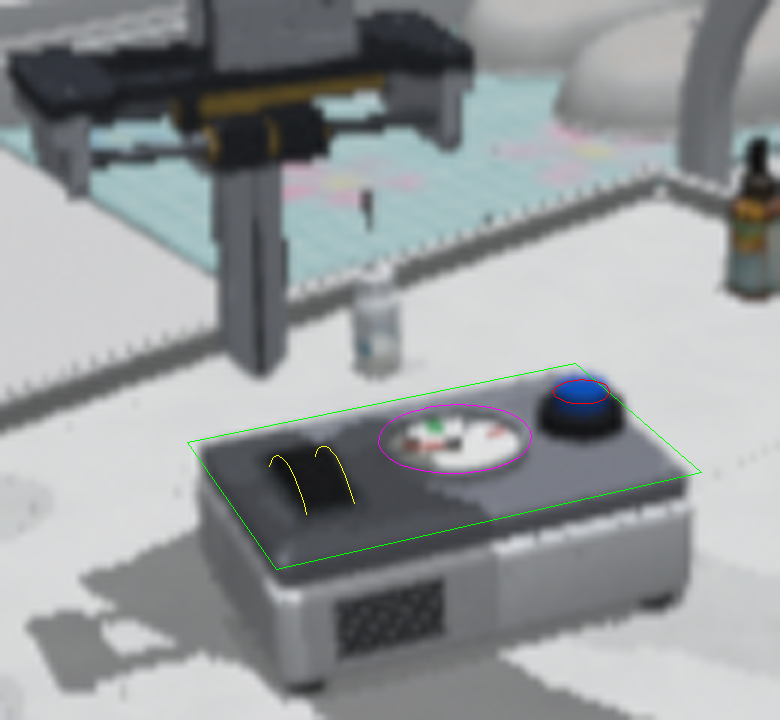

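Request:
jog_arm(
  targets=[
    {"x":0.2,"y":-0.25,"z":0.03,"twist":0},
    {"x":0.2,"y":-0.25,"z":0.03,"twist":0},
    {"x":0.2,"y":-0.2,"z":0.02,"twist":0},
    {"x":0.2,"y":0,"z":0,"twist":0},
    {"x":0,"y":0,"z":0,"twist":0},
    {"x":0,"y":0,"z":0,"twist":0},
  ],
)

```text
clock: 4.55
position: [0.5312, 0.1366, 0.1071]
ee_rot: [[0.027, 0.213, 0.977], [0.032, 0.976, -0.213], [-0.999, 0.037, 0.02]]
contact_force: [-0.0, -0.2, 0.3]
opening: 0.0004
```

```bash
cat > look.py <<'E'
import sys
from h import *
c=vision.camera("scene"); save(c,sys.argv[1],(190,150,290,240),8)
s=telemetry.read_state();print(s["clock"],s["position"].round(4),s["contact_force"].round(2),((proj(c,s["position"])-[190,150]+.5)*8).round())
E
python3 look.py s3.png
```

```text
4.6 [0.5311 0.1368 0.1071] [-0.02  0.11 -0.13] [261. 393.]
```

View pics/s3.png

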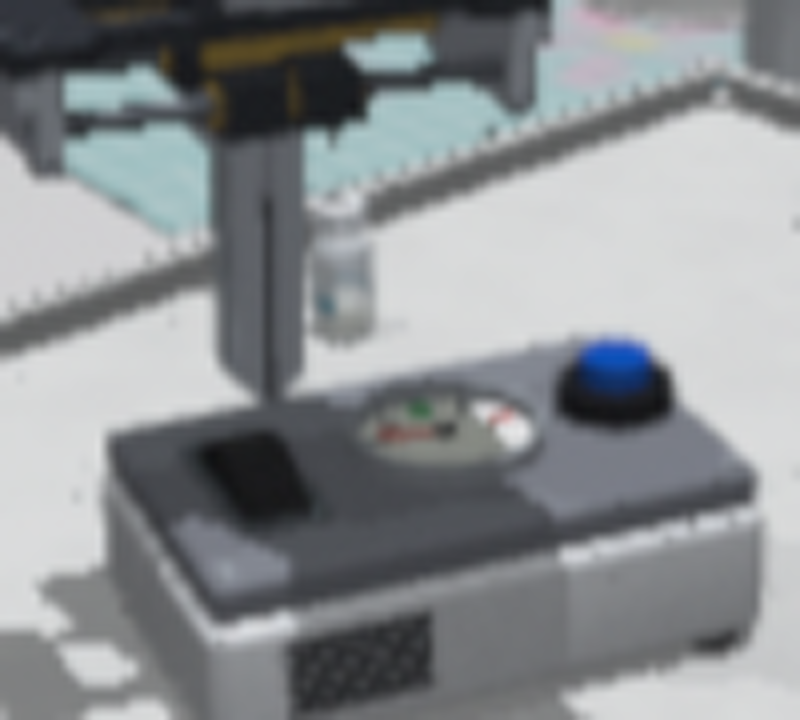

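Request:
jog_arm(
  targets=[
    {"x":0.25,"y":0,"z":-0.08,"twist":0},
    {"x":0.15,"y":0,"z":0,"twist":0},
    {"x":0.05,"y":0,"z":0,"twist":0},
    {"x":0,"y":0,"z":0,"twist":0},
    {"x":0,"y":0,"z":0,"twist":0},
  ],
)

```text
clock: 5.02
position: [0.5299, 0.1392, 0.0891]
ee_rot: [[0.029, 0.212, 0.977], [0.033, 0.977, -0.212], [-0.999, 0.038, 0.021]]
contact_force: [-0.1, 0.5, 0.2]
opening: 0.0006
```

Request:
jog_arm(
  targets=[
    {"x":0.04,"y":0,"z":0,"twist":0},
    {"x":0.04,"y":0,"z":0,"twist":0},
  ],
)

```text
clock: 5.18
position: [0.5308, 0.1397, 0.0865]
ee_rot: [[0.03, 0.211, 0.977], [0.033, 0.977, -0.212], [-0.999, 0.039, 0.023]]
contact_force: [-0.4, 0.1, -0.4]
opening: 0.0004
```

Request:
jog_arm(
  targets=[
    {"x":0.04,"y":0,"z":0,"twist":0},
    {"x":0.04,"y":0,"z":0,"twist":0},
  ],
)

```text
clock: 5.35
position: [0.5314, 0.14, 0.0837]
ee_rot: [[0.032, 0.211, 0.977], [0.034, 0.977, -0.212], [-0.999, 0.04, 0.024]]
contact_force: [-2.8, -1.2, 17.2]
opening: 0.0005
```

Request:
jog_arm(
  targets=[
    {"x":0,"y":0,"z":0,"twist":0},
  ],
)

```text
clock: 5.43
position: [0.5314, 0.14, 0.0841]
ee_rot: [[0.032, 0.211, 0.977], [0.034, 0.977, -0.212], [-0.999, 0.04, 0.024]]
contact_force: [-0.7, -0.8, 2.1]
opening: 0.0005
```

Request:
jog_arm(
  targets=[
    {"x":0.02,"y":0,"z":0,"twist":0},
    {"x":0.02,"y":0,"z":0.05,"twist":0},
  ],
)

```text
clock: 5.6
position: [0.5321, 0.1399, 0.0838]
ee_rot: [[0.029, 0.211, 0.977], [0.035, 0.977, -0.212], [-0.999, 0.04, 0.021]]
contact_force: [-7.5, -0.1, 15.5]
opening: 0.0004
```

Request:
jog_arm(
  targets=[
    {"x":0.02,"y":0,"z":0.06,"twist":0},
  ],
)

```text
clock: 5.68
position: [0.5324, 0.1398, 0.0838]
ee_rot: [[0.025, 0.211, 0.977], [0.035, 0.977, -0.211], [-0.999, 0.04, 0.017]]
contact_force: [-7.8, 0.7, 15.2]
opening: 0.0004
```

Request:
jog_arm(
  targets=[
    {"x":0.02,"y":0,"z":0.06,"twist":0},
  ],
)

```text
clock: 5.77
position: [0.5323, 0.1398, 0.0838]
ee_rot: [[0.021, 0.21, 0.977], [0.036, 0.977, -0.211], [-0.999, 0.04, 0.013]]
contact_force: [-7.3, 0.1, 14.3]
opening: 0.0005
```

```bash
python3 look.py s4.png
```

```text
5.8167 [0.5324 0.1398 0.0839] [-7.41 -0.06 13.82] [255. 457.]
```

View pics/s4.png

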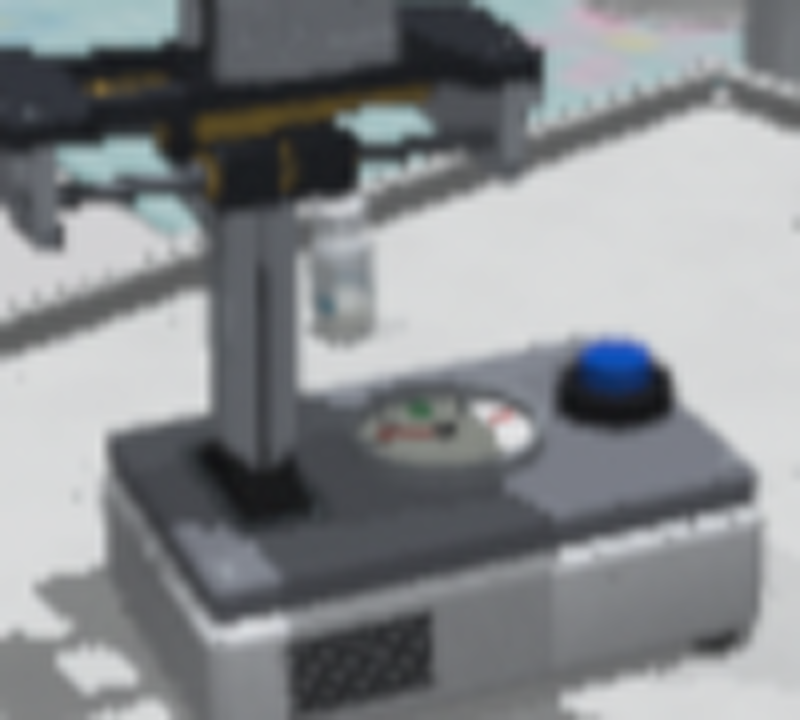

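Request:
jog_arm(
  targets=[
    {"x":0.01,"y":0,"z":0.1,"twist":0},
  ],
)

```text
clock: 5.9
position: [0.533, 0.1396, 0.084]
ee_rot: [[0.015, 0.209, 0.978], [0.037, 0.977, -0.21], [-0.999, 0.039, 0.007]]
contact_force: [-6.3, 1.4, 9.9]
opening: 0.0004
```

Request:
jog_arm(
  targets=[
    {"x":0.01,"y":0,"z":0.12,"twist":0},
  ],
)

```text
clock: 5.98
position: [0.5352, 0.1391, 0.0841]
ee_rot: [[0.01, 0.209, 0.978], [0.038, 0.977, -0.209], [-0.999, 0.039, 0.002]]
contact_force: [-4.2, -0.5, 7.6]
opening: 0.0007
```

Request:
jog_arm(
  targets=[
    {"x":0.015,"y":0,"z":0.1,"twist":0},
    {"x":0.015,"y":0,"z":0.1,"twist":0},
  ],
)

```text
clock: 6.15
position: [0.5412, 0.1376, 0.0841]
ee_rot: [[0.007, 0.208, 0.978], [0.038, 0.977, -0.208], [-0.999, 0.039, -0.001]]
contact_force: [-1.9, -0.9, 6.8]
opening: 0.0003
```

Request:
jog_arm(
  targets=[
    {"x":0.015,"y":0,"z":0.1,"twist":0},
    {"x":0.015,"y":0,"z":0.1,"twist":0},
  ],
)

```text
clock: 6.32
position: [0.5494, 0.1356, 0.0841]
ee_rot: [[0.008, 0.208, 0.978], [0.039, 0.977, -0.208], [-0.999, 0.039, -0.001]]
contact_force: [0.0, -0.3, 1.2]
opening: 0.0004
```

```bash
python3 look.py s5.png
```

```text
6.3667 [0.5503 0.1354 0.0839] [-0.91  0.24  2.17] [237. 435.]
```

View pics/s5.png

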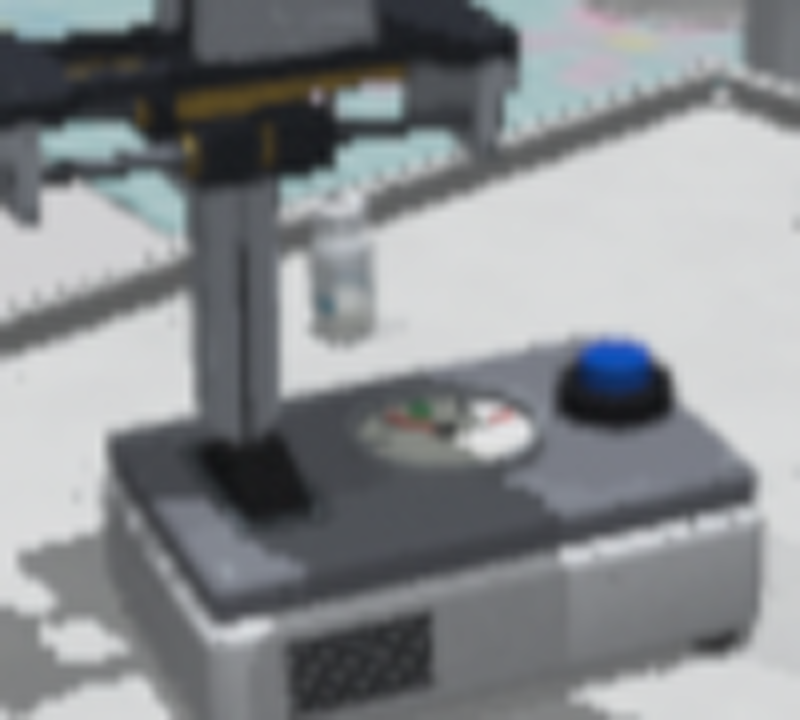

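Request:
jog_arm(
  targets=[
    {"x":-0.3,"y":0,"z":0,"twist":0},
    {"x":-0.3,"y":0,"z":-0.1,"twist":0},
    {"x":0,"y":0,"z":-0.25,"twist":0},
    {"x":0,"y":0,"z":-0.15,"twist":0},
    {"x":0,"y":0,"z":0,"twist":0},
    {"x":0,"y":0,"z":0,"twist":0},
  ],
)

```text
clock: 6.87
position: [0.527, 0.1394, 0.1076]
ee_rot: [[0.006, 0.208, 0.978], [0.038, 0.977, -0.209], [-0.999, 0.039, -0.002]]
contact_force: [0.3, -0.1, -0.3]
opening: 0.0003
```

```bash
python3 look.py s6.png; cat > needle.py <<'E'
from h import *
p=[ 0.52332526,0.07702128,-0.23108447]
c=vision.camera("scene"); im=c["image"].astype(int)
gc=np.array([0.5215,0.0692,.078])
# score candidate wheel angles by redness along needle, over image; small global pixel shift from picture (+0.8,+0.9)
R=(im[...,0]-(im[...,1]+im[...,2])/2).astype(np.float32)
best=[]
for a in np.arange(-.2,2.0,.05):
    th=p[2]+(np.pi/2-0)*0+(1.257-a)  # world angle
    pts=[proj(c,gc+r*np.array([np.cos(th),np.sin(th),0]))+[.8,.9] for r in np.linspace(.006,.022,9)]
    pts=np.array(pts,np.float32)[None]
    v=cv2.remap(R,pts[...,0],pts[...,1],cv2.INTER_LINEAR).mean(); best.append((float(v),a))
best.sort(reverse=True); print([(round(v,1),round(a,2)) for v,a in best[:5]])
E
python3 needle.py
```

```text
6.9167 [0.5269 0.1394 0.1075] [-0.1   0.48  0.41] [261. 398.]
[(20.5, np.float64(0.55)), (20.4, np.float64(0.5)), (19.9, np.float64(0.45)), (19.5, np.float64(0.6)), (19.1, np.float64(0.4))]
```

View pics/s6.png

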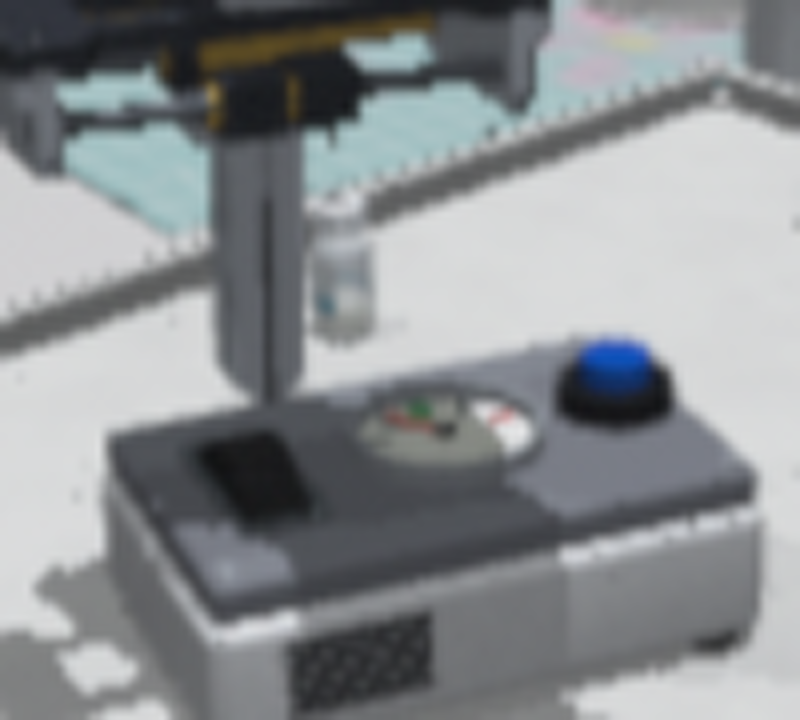

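Request:
jog_arm(
  targets=[
    {"x":0.25,"y":0,"z":0.05,"twist":0},
    {"x":0.2,"y":0,"z":0.03,"twist":0},
    {"x":0.05,"y":0,"z":0,"twist":0},
    {"x":0,"y":0,"z":0,"twist":0},
    {"x":0,"y":0,"z":0,"twist":0},
  ],
)

```text
clock: 7.38
position: [0.5314, 0.1392, 0.0841]
ee_rot: [[0.005, 0.209, 0.978], [0.038, 0.977, -0.209], [-0.999, 0.038, -0.003]]
contact_force: [-1.1, 0.9, 9.7]
opening: 0.0004
```

Request:
jog_arm(
  targets=[
    {"x":0.015,"y":0,"z":0.1,"twist":0},
    {"x":0.015,"y":0,"z":0.12,"twist":0},
  ],
)

```text
clock: 7.55
position: [0.5367, 0.1379, 0.0841]
ee_rot: [[-0.001, 0.209, 0.978], [0.039, 0.977, -0.208], [-0.999, 0.038, -0.01]]
contact_force: [-3.6, -0.7, 10.3]
opening: 0.0006
```

Request:
jog_arm(
  targets=[
    {"x":0.015,"y":0,"z":0.12,"twist":0},
    {"x":0.015,"y":0,"z":0.12,"twist":0},
  ],
)

```text
clock: 7.72
position: [0.5452, 0.1358, 0.0841]
ee_rot: [[-0.003, 0.208, 0.978], [0.039, 0.977, -0.208], [-0.999, 0.038, -0.012]]
contact_force: [-0.3, -1.2, 4.3]
opening: 0.0008
```

```bash
python3 needle.py
```

```text
[(15.3, np.float64(1.0)), (15.3, np.float64(0.95)), (14.3, np.float64(0.9)), (14.0, np.float64(1.05)), (12.9, np.float64(0.85))]
```

Request:
jog_arm(
  targets=[
    {"x":0.015,"y":0,"z":0.07,"twist":0},
    {"x":0,"y":0,"z":0,"twist":0},
    {"x":-0.3,"y":0,"z":0,"twist":0},
    {"x":-0.5,"y":0,"z":0,"twist":0},
    {"x":-0.2,"y":0,"z":0,"twist":0},
    {"x":0,"y":0,"z":0,"twist":0},
    {"x":0,"y":0,"z":0,"twist":0},
  ],
)

```text
clock: 8.35
position: [0.5487, 0.1331, 0.1228]
ee_rot: [[-0.004, 0.209, 0.978], [0.038, 0.977, -0.209], [-0.999, 0.037, -0.012]]
contact_force: [-0.8, -0.4, -0.1]
opening: 0.0004
```

```bash
python3 needle.py;python3 look.py s7.png; python3 - <<'E'
from h import *
c=vision.camera("top"); save(c,"t7.png",(180,150,300,250),6)
E
```

```text
[(19.5, np.float64(1.15)), (19.2, np.float64(1.2)), (18.0, np.float64(1.1)), (17.0, np.float64(1.25)), (15.7, np.float64(1.05))]
8.45 [0.5483 0.133  0.1223] [-1.21  0.03 -0.48] [240. 331.]
```

View pics/s7.png

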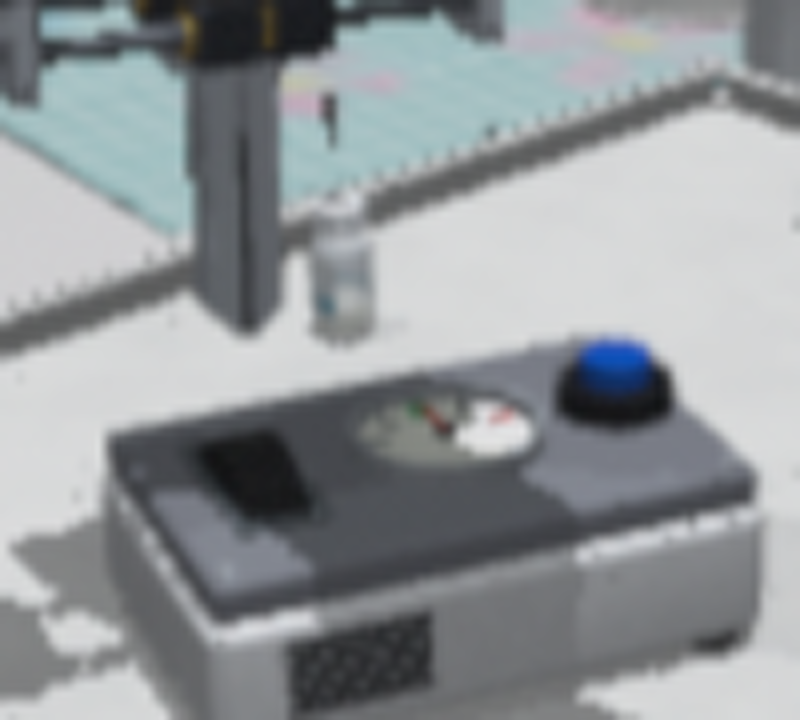

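View pics/t7.png

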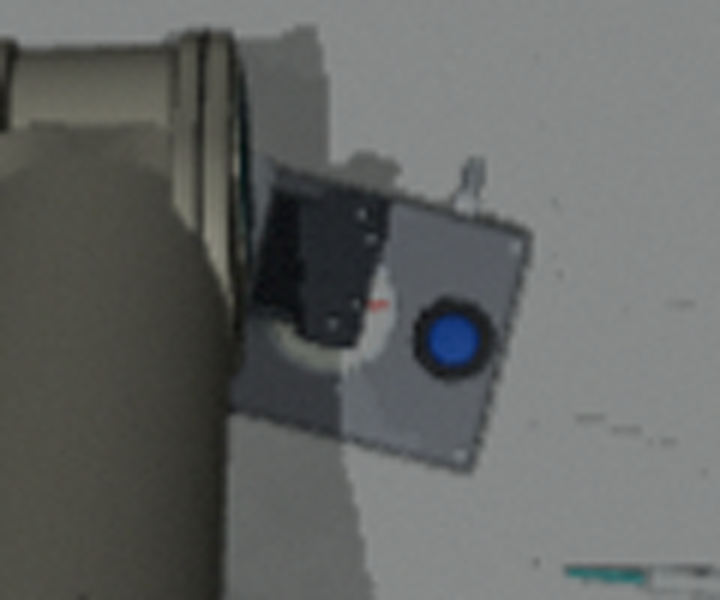

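Request:
jog_arm(
  targets=[
    {"x":-0.1,"y":-0.5,"z":-0.06,"twist":0},
    {"x":-0.1,"y":-0.5,"z":-0.06,"twist":0},
    {"x":-0.05,"y":-0.5,"z":-0.06,"twist":0},
    {"x":0,"y":-0.5,"z":-0.06,"twist":0},
    {"x":0,"y":-0.5,"z":-0.06,"twist":0},
    {"x":0,"y":-0.5,"z":-0.06,"twist":0},
    {"x":0,"y":0,"z":0,"twist":0},
    {"x":0,"y":0,"z":0,"twist":0},
  ],
)

```text
clock: 9.17
position: [0.5044, 0.0162, 0.1223]
ee_rot: [[-0.014, 0.206, 0.979], [0.038, 0.978, -0.205], [-0.999, 0.035, -0.022]]
contact_force: [0.2, -0.9, -0.2]
opening: 0.0006
```

```bash
python3 look.py s8.png; python3 - <<'E'
from h import *
c=vision.camera("scene")
for b in([.75,-.037,0],[.5065,.0075,.09]):print(((proj(c,b)-[190,150]+.5)*8))
E
```

```text
9.2167 [0.5043 0.0159 0.1222] [-0.44 -0.28  0.31] [599. 281.]
[338.4225228  331.68343672]
[614.79842401 357.88088256]
```

View pics/s8.png

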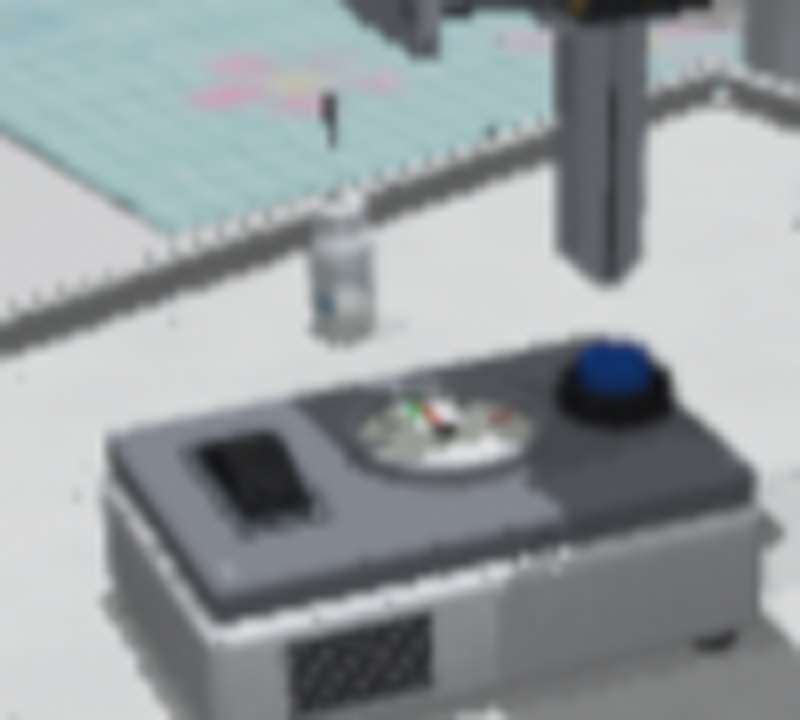

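Request:
jog_arm(
  targets=[
    {"x":0.2,"y":-0.15,"z":0.06,"twist":0},
    {"x":0.2,"y":-0.1,"z":0.05,"twist":0},
    {"x":0.1,"y":0,"z":0,"twist":0},
    {"x":0,"y":0,"z":0,"twist":0},
    {"x":0,"y":0,"z":0,"twist":0},
  ],
)

```text
clock: 9.68
position: [0.5081, 0.0104, 0.0987]
ee_rot: [[-0.014, 0.198, 0.98], [0.04, 0.98, -0.197], [-0.999, 0.036, -0.022]]
contact_force: [-0.3, -0.2, 0.2]
opening: 0.0005
```

Request:
jog_arm(
  targets=[
    {"x":0.05,"y":0,"z":0,"twist":0},
  ],
)

```text
clock: 9.77
position: [0.5082, 0.0108, 0.0965]
ee_rot: [[-0.014, 0.197, 0.98], [0.04, 0.98, -0.197], [-0.999, 0.036, -0.022]]
contact_force: [0.1, 0.1, 0.0]
opening: 0.0003
```

Request:
jog_arm(
  targets=[
    {"x":0.05,"y":0,"z":0,"twist":0},
  ],
)

```text
clock: 9.85
position: [0.5083, 0.0112, 0.0943]
ee_rot: [[-0.014, 0.197, 0.98], [0.04, 0.98, -0.196], [-0.999, 0.036, -0.022]]
contact_force: [-0.3, 0.5, 1.1]
opening: 0.0005
```

Request:
jog_arm(
  targets=[
    {"x":0,"y":-0.08,"z":-0.02,"twist":0},
  ],
)

```text
clock: 9.93
position: [0.5069, 0.009, 0.094]
ee_rot: [[-0.014, 0.196, 0.981], [0.04, 0.98, -0.195], [-0.999, 0.037, -0.022]]
contact_force: [-0.4, -0.1, -0.4]
opening: 0.0004
```

Request:
jog_arm(
  targets=[
    {"x":0.05,"y":0,"z":0,"twist":0},
    {"x":0.05,"y":0,"z":0,"twist":0},
  ],
)

```text
clock: 10.1
position: [0.5069, 0.0084, 0.0903]
ee_rot: [[-0.014, 0.196, 0.98], [0.04, 0.98, -0.196], [-0.999, 0.037, -0.021]]
contact_force: [-0.3, 1.4, 2.2]
opening: 0.0005
```

Request:
jog_arm(
  targets=[
    {"x":0.05,"y":0,"z":0,"twist":0},
  ],
)

```text
clock: 10.18
position: [0.5069, 0.0085, 0.0884]
ee_rot: [[-0.013, 0.196, 0.98], [0.04, 0.98, -0.196], [-0.999, 0.037, -0.021]]
contact_force: [-0.6, -0.8, 3.8]
opening: -0.0002
```

Request:
jog_arm(
  targets=[
    {"x":0.05,"y":0,"z":0,"twist":0},
  ],
)

```text
clock: 10.27
position: [0.5069, 0.0085, 0.0866]
ee_rot: [[-0.013, 0.196, 0.98], [0.04, 0.98, -0.196], [-0.999, 0.037, -0.021]]
contact_force: [-1.1, -0.4, 4.5]
opening: 0.0007
```

Request:
jog_arm(
  targets=[
    {"x":0.04,"y":0,"z":0,"twist":0},
  ],
)

```text
clock: 10.35
position: [0.507, 0.0085, 0.0858]
ee_rot: [[-0.013, 0.197, 0.98], [0.041, 0.98, -0.196], [-0.999, 0.037, -0.02]]
contact_force: [-5.5, -1.4, 27.5]
opening: 0.0005
```

Request:
jog_arm(
  targets=[
    {"x":0.04,"y":0,"z":0,"twist":0},
  ],
)

```text
clock: 10.43
position: [0.507, 0.0085, 0.0858]
ee_rot: [[-0.012, 0.197, 0.98], [0.041, 0.98, -0.196], [-0.999, 0.038, -0.02]]
contact_force: [-6.1, -1.1, 26.8]
opening: 0.0004
```

Bottomed out (27 N, hard stop). Now I release it and look.

Request:
jog_arm(
  targets=[
    {"x":-0.2,"y":0,"z":0,"twist":0},
    {"x":-0.4,"y":0,"z":0,"twist":0},
    {"x":-0.7,"y":0,"z":0,"twist":0},
    {"x":-0.7,"y":0,"z":0,"twist":0},
    {"x":-0.7,"y":0,"z":0,"twist":0},
    {"x":0,"y":0,"z":0,"twist":0},
    {"x":0,"y":0,"z":0,"twist":0},
    {"x":0,"y":0,"z":0,"twist":0},
  ],
)

```text
clock: 11.1
position: [0.5087, 0.0042, 0.1978]
ee_rot: [[-0.011, 0.197, 0.98], [0.042, 0.98, -0.196], [-0.999, 0.039, -0.019]]
contact_force: [-0.7, -0.5, 0.0]
opening: 0.0007
```

```bash
python3 needle.py;python3 look.py s9.png
```

```text
[(20.5, np.float64(1.15)), (20.3, np.float64(1.2)), (18.8, np.float64(1.1)), (18.2, np.float64(1.25)), (16.4, np.float64(1.05))]
11.2 [0.5078 0.0043 0.1969] [-0.6   0.33  0.56] [619.  65.]
```

View pics/s9.png

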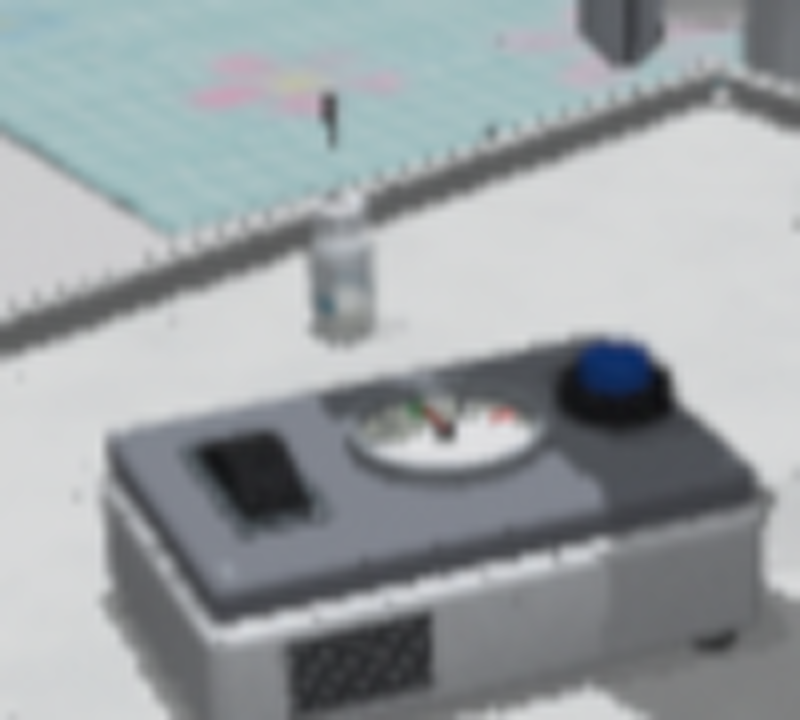

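The needle (tip at about (425,410)) points at the green mark. The blue button at (613,365) is up again, and the finger is well clear at (625,60).

```bash
python3 -c "
from bench import ticket
print(ticket.hand_in())"
```

```text
the job is handed in; nothing more can be done
None
```

The wheel is in the green detent, the start button has been pressed fully down and is up again, and the job is handed in at about 11 s of the 58 s allowed. No verdict was reported.

- **Wheel:** I rolled it away with the closed fingertip in two strokes of about 18 mm, one click each, lifting off after each one. The first tries at moving the wheel were firmer than planned, about 15–17 N instead of 5–10 N. I then eased off, and most of the strokes ran at about 10 N or less.
- **Button:** I pressed it to its hard stop, with a travel of at least 6 mm and a peak of about 27 N (limit 40 N). Then I let it go and raised the finger about 11 cm.
- **Last picture:** The needle points at the green mark and the button is up. The measured force on the tool was under 1 N.
- **Disagreement:** My needle fit read 1.15–1.2 rad, not 1.26. It also read about 0.08 low at the second detent, so I took this as a fixed offset of the fit.
- **Loose things:** I did not touch any, and the vial with the needle had not shifted in the pictures. I did not measure the others again at the end.

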